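Set a diaphragm valve three quarters of a turn off its seat

TASK

Two diaphragm valves stand side by side in the steel drip tray. Set the one on the line with the pressure gauge: turn its handwheel clockwise until you feel the valve close on its seat, without forcing it, then open it three quarters of a turn anticlockwise from there and let go. Leave the other valve as it is and do not knock over or push aside the things standing around.

Things in the scene. Friction and masses are not known exactly. Their poses are not given: they have to be found in the camera images.
- feed_hub (a point): centre of the handwheel of the valve to set, at mid-height of its rim, about 190 mm above the table; fixed; z up along the wheel's axis, x along the pipe, away from the robot. Black wheel 125 mm in diameter: round rim 13 mm thick, its middle line at radius 56 mm; hub 34 mm in diameter, from 12 mm below to 8 mm above this point; three straight spokes 11 mm thick, 120 degrees apart
- feed_mark (a point): index mark of that wheel: a steel rivet 12 mm in diameter on the rim, at the outer end of one spoke, 56 mm from the axis and 6.5 mm above mid-rim. It turns with the wheel; x points outwards along that spoke, z up. Anticlockwise from above opens, clockwise closes; the wheel keeps its height, turns stiffly (0.22 N m, 4 N at the rim) and stays where it is left. At the start 0.3 to 0.65 turn open
- feed_bonnet (a point): top of the grey bonnet under that wheel, on its axis, 20 mm below mid-rim; 42 mm in diameter, from 8 mm lower widening to 74 mm, square flange 92 mm wide 31 mm lower. Inside is the seat: the wheel angle where the valve closes on it differs every time and cannot be seen. There the wheel stops firmly: it gives only about 0.03 rad for each 1 N m (18 N at the rim) more
- feed_spindle_top (a point): top of that valve's position indicator, a steel pin 11 mm in diameter standing up out of the wheel's hub; it rises 5 mm for each turn of opening and turns with the wheel. With the valve just closed it stands 12 mm above mid-rim (feed_hub)
- gauge (a point): centre of the round pressure gauge, 63 mm in diameter, white tilted face, that marks the line of the valve to set; 142 mm from the wheel's axis along the pipe, on the side away from the robot; its top is about 20 mm below mid-rim
- back_hub (a point): centre of the handwheel of the other valve, of the same make, on the parallel pipe run that has a plugged tapping and no gauge, 210 mm to one side of the first wheel, at the same height; axes as for feed_hub. Not to be turned
- back_mark (a point): the rivet on the rim of the other handwheel, as for feed_mark
- drip_tray: fixed stainless tray, 420 mm (its x) by 440 mm (its y), 25 mm high; origin at the centre of its underside. Both lines are bolted down in it, 105 mm either side of its x axis, wheels at its x = 0
- spanner: steel spanner 170 mm long lying in the tray between the two lines, loose bystander
- beaker: glass beaker 66 mm in diameter, 85 mm high, standing in the tray between the two lines on the far side, loose bystander; origin at the centre of its underside
- flask: conical glass flask 84 mm in diameter, 136 mm high, on the table left of the tray, loose bystander; origin at the centre of its underside
- amber_bottle: amber reagent bottle 72 mm in diameter, 150 mm high, on the table right of the tray, loose bystander; origin at the centre of its underside
- wash_bottle: white wash bottle 74 mm in diameter, 200 mm high to the top of its spout, on the table right of the tray, loose bystander; origin at the centre of its underside
- calipers: calipers 150 mm long lying flat on the table left of the tray, loose bystander
- sample_jar: lidded glass jar 64 mm in diameter, 70 mm high, on the table right of the tray, near the robot, loose bystander; origin at the centre of its underside

How it is judged:
By the outcome, as a careful person would: the job done as asked, in the order asked, and still so for the second after the job is handed in, with the robot touching nothing.
It also fails if it takes over 70 s, if anything falls off the work surface, if the arm or the gripper's body presses on something with over 40 N, if the wrist force passes 120 N, or if a joint passes its speed limit or range.

ROBOT

A 6-joint arm with a two-finger parallel gripper is mounted at the origin on the work surface. World frame = base frame: x ahead of the robot, y to its left, z up, the work surface at z = 0. Lengths are in m, angles in rad, forces in N, time in s.
With the tool pointing down it reaches from about 0.375 to 0.9 m from the base axis. Payload 3.1 kg.
Tool frame: the origin (TCP) lies on the centre line of the jaws, within the pads' length; the fingertips stand 11 mm ahead of it and the grasp point (between the pads) lies 8 mm behind it; x points along the fingers, y is the direction in which the jaws open and shut, and the axes are right-handed (so a half turn about x gives the same grasp; the last joint's range is limited). The gripper opens to 87 mm and grips with 3 to 60 N. Pads are 19 mm wide; open, the fingers measure 117 mm over their backs; the gripper's body (75 mm by 190 mm) begins 51 mm behind the grasp point.
Start: joints at [1.145, 0.527, 1.433, -0, 1.181, -0.178], TCP at [0.153, 0.606, 0.234] pointing down, gripper open.
Joint ranges: [-3.08, 3.08], [-0.75, 2.2], [0.22, 2.44], [-1.43, 4.57], [0, 2.65], [-2.85, 2.85]. Speed limits (rad/s): [2.79, 2.79, 3.14, 3.14, 3.14, 3.14].

INTERFACE

Orientations are given as a unit quaternion [x, y, z, w].
In Python, from rig import robot, camera, camera_info gives the robot as it stands.
- The arm moves only by the shell command python3 -m inch 'ROWS' [FORCE]. ROWS is JSON, a list that holds one entry, the list of rows, each a list of 5 numbers: the shift along the tool's x, y, z in cm, then the turn about the tool's x in rad, then the opening, from 0 (shut) to 1 (fully open). A call has 1 to 8 rows; each row shifts and turns the pose as measured when the row begins, along the tool's axes as they then stand; what a row does not reach is not made up. A row lasts 1/12 s, in which the tool goes at most 41.7 mm and 7.16 degrees, less where a joint would pass 70% of its speed; a pose out of reach is approached as far as the arm can. A call with a gripper value outside its range is refused whole. The fingers move at their own pace and stop on an object; FORCE is the grip in N (left out, the last holds). Time passes only in rows, so rows that do not move let the fingers close. It gives the time, the measured TCP pose, the force and the opening at its end, in the units of the state.
- robot.get_obs(): the state, without advancing time (a new reading comes with each control period).
- camera(name): name is "scene" or "top" or "wrist"; returns the picture (400x640x3 uint8, red, green, blue); there is no depth.
- camera_info(name): a dict with "camera_matrix" (3x3 intrinsics, pixels), "rvec" (rotation vector, rad) and "tvec" (3), from world to camera coordinates, as OpenCV has them. Camera axes: x right, y down, z forward; pixel columns grow to the right and rows downward; lengths in m; the calibration is good to about 2 mm. The wrist camera is an equidistant fisheye: a pixel r from the principal point sees the ray r / f radians off the axis. A picture is of the moment at which its call begins: read the wrist's pose just before it. camera_info takes no time and is no camera call; for the wrist camera it gives the pose at the moment of the call.
- robot.hand_in(): hands the job in, once; it reports no verdict.
The state is a dict: "time": time; "q": joint angles; "joint_velocities": joint speeds; "joint_torque": joint torques, N m; "position": TCP position; "tool_rot": TCP orientation; "ft_force": force on the tool from outside, world axes, zero at the start; "moment": the same for the moment, N m; "grip_width": finger opening in m.
Only numpy, scipy, OpenCV 4.12 (cv2) and the standard library are available. Lean on these libraries where they do the work, as an engineer would, in place of code of your own. Each camera call takes 0.05 s, during which the arm holds its last target. There are 200 camera calls.

## Working session

There is one attempt and no reset: what is moved stays moved. The work goes in short steps, Python scripts to look and compute and a shell command to move; the robot and the scene stay as the last step left them, time stands still between calls to the robot, and variables do not carry over. Pictures are saved under pics/ and viewed, about 8 in all and at most 12, crops included, and the job is handed in when it is done.

```bash
ls; mkdir -p pics
python3 - <<'E'
from rig import robot,camera,camera_info
import cv2
for n in("scene","top"):
    cv2.imwrite(f"pics/{n}0.png",camera(n)[:,:,::-1])
    i=camera_info(n);print(n,i)
o=robot.get_obs();print(o)
E
```

```text
pics
scene {'camera_matrix': array([[406.38287228,   0.        , 318.80883285],
       [  0.        , 406.38287228, 202.94536279],
       [  0.        ,   0.        ,   1.        ]]), 'rvec': array([ 2.42677714,  0.79336554, -0.22533554]), 'tvec': array([-0.4373215 , -0.18832584,  1.74767615])}
top {'camera_matrix': array([[417.19063883,   0.        , 321.54421217],
       [  0.        , 417.19063883, 204.66970189],
       [  0.        ,   0.        ,   1.        ]]), 'rvec': array([ 2.15256437, -2.21573966,  0.07470736]), 'tvec': array([0.03586644, 0.53041186, 1.34527397])}
{'time': 0.1, 'q': array([ 1.14547143e+00,  5.28389069e-01,  1.43376909e+00, -2.04721395e-05,
        1.18142231e+00, -1.78505910e-01]), 'joint_velocities': array([ 0.00083241,  0.00044821, -0.00159904,  0.00067179, -0.00089058,
        0.00225267]), 'joint_torque': array([-7.56963836e-04, -4.40987313e+01, -1.77150071e+01,  6.34406693e-02,
        5.34453650e-02, -4.80991196e-05]), 'position': array([0.152411  , 0.6054682 , 0.23266135]), 'tool_rot': array([ 0.08636658,  0.70193161, -0.08771258,  0.70152643]), 'ft_force': array([-0.03382541, -0.06965675,  0.11963232]), 'moment': array([ 0.00026116,  0.00980348, -0.02871222]), 'grip_width': 0.08721642489636715}
```

View pics/top0.png

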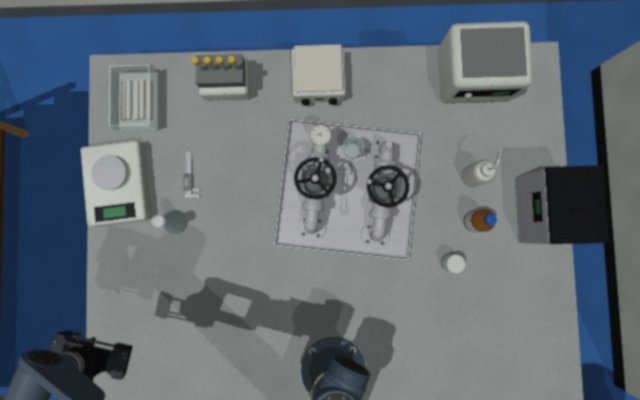

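View pics/scene0.png

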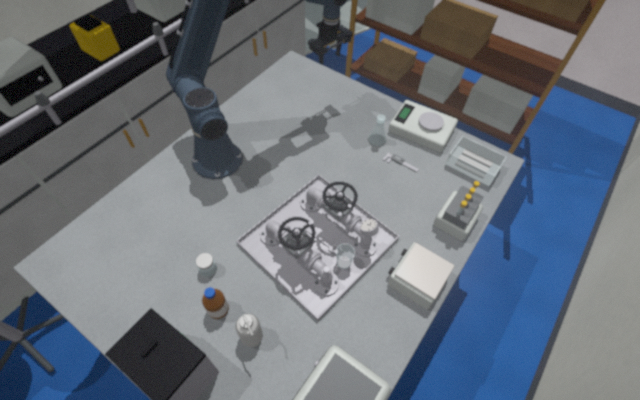

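The top view shows the gauge at (319,133) on the left line, so the feed wheel is the left one at (316,179). The back wheel is at (388,186). Next I'll work out coordinates and take a closer crop.

```bash
cat > h.py <<'E'
import numpy as np,cv2
from scipy.spatial.transform import Rotation as R
from rig import robot,camera,camera_info
def ray(n,uv,i=None):
    i=i or camera_info(n);K=i["camera_matrix"];Rm=cv2.Rodrigues(i["rvec"])[0]
    d=np.array([(uv[0]-K[0,2])/K[0,0],(uv[1]-K[1,2])/K[1,1],1.])
    if n=="wrist":
        r=np.hypot(d[0],d[1]);d=np.array([*(d[:2]/max(r,1e-9)*np.sin(r)),np.cos(r)])
    return -Rm.T@i["tvec"].ravel(),Rm.T@d
def at(n,uv,z,i=None):
    c,d=ray(n,uv,i);return c+d*(z-c[2])/d[2]
def proj(n,P,i=None):
    i=i or camera_info(n);K=i["camera_matrix"];Rm=cv2.Rodrigues(i["rvec"])[0]
    p=np.atleast_2d(P)@Rm.T+i["tvec"].ravel();r=np.hypot(p[:,0],p[:,1])
    s=np.arctan2(r,p[:,2])/np.maximum(r,1e-9) if n=="wrist" else 1/p[:,2]
    return np.c_[p[:,0]*s*K[0,0]+K[0,2],p[:,1]*s*K[1,1]+K[1,2]]
def axes():
    o=robot.get_obs();return o,R.from_quat(o["tool_rot"]).as_matrix()
E
python3 - <<'E'
from h import *
for uv in((316,178.5),(388,186)):print(at("top",uv,.19))
for uv in((339,197),(297,234)):print(at("scene",uv,.19))
print(at("top",(319,133),.15))
a=cv2.imread("pics/top0.png")[120:240,260:420];cv2.imwrite("pics/c1.png",cv2.resize(a,None,fx=5,fy=5,interpolation=cv2.INTER_CUBIC))
o,A=axes();print(A)
print(camera_info("wrist"))
E
```

```text
[0.59486556 0.03404544 0.19      ]
[ 0.5671976  -0.17160855  0.19      ]
[0.60152687 0.02940081 0.19      ]
[ 0.57492727 -0.17460249  0.19      ]
[0.73695139 0.0217693  0.15      ]
[[-8.02951649e-04  2.44312247e-01  9.69696283e-01]
 [-1.81852090e-03  9.69694635e-01 -2.44313338e-01]
 [-9.99998024e-01 -1.95958475e-03 -3.34330980e-04]]
{'camera_matrix': array([[309.70691629,   0.        , 316.20625893],
       [  0.        , 309.70691629, 199.42249275],
       [  0.        ,   0.        ,   1.        ]]), 'rvec': array([-2.2935775 , -1.78911253, -0.24976429]), 'tvec': array([-0.62461085, -0.03395855,  0.39013142])}
```

View pics/c1.png

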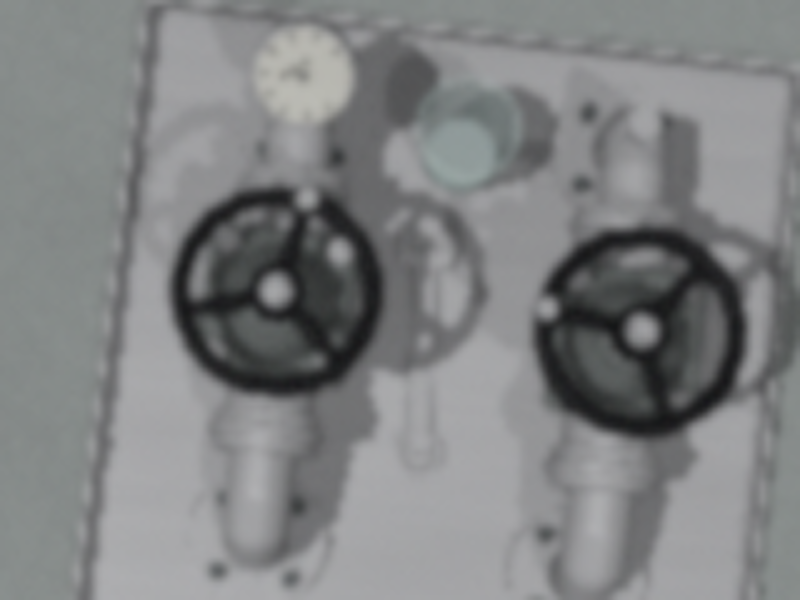

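```bash
python3 -m inch '[[[-2,-2.4,3.1,0,1],[-2,-2.4,3.1,0,1],[-2,-2.4,3.1,0,1],[-2,-2.4,3.1,0,1],[0,-2.4,3.1,0,1],[0,-2.4,3.1,0,1],[0,-2.4,3.1,0,1],[0,-2.4,3.1,0,1]]]' && python3 -m inch '[[[0,-2.4,3.1,0,1],[0,-2.4,3.1,0,1],[0,-2.4,3.1,0,1],[0,-2.4,3.1,0,1],[0,-2.4,3.1,0,1],[0,-2.4,3.1,0,1],[0,-2.4,3.1,0,1],[0,-2.4,3.1,0,1]]]'
```

```text
time: 0.77
position: [0.3443, 0.3595, 0.3084]
tool_rot: [0.079, 0.704, -0.084, 0.701]
ft_force: [0.9, -0.1, -0.2]
grip_width: 0.0869
time: 1.43
position: [0.5463, 0.1012, 0.3072]
tool_rot: [0.079, 0.705, -0.084, 0.7]
ft_force: [0.6, 1.3, -1.0]
grip_width: 0.0873
```

```bash
python3 -m inch '[[[0,-1,2,-0.11,1],[0,-1,2,-0.11,1],[0,-1,0,-0.11,1],[0,0,0,-0.11,1],[0,0,0,0,1]]]'
python3 - <<'E'
from h import *
o,A=axes();i=camera_info("wrist");im=camera("wrist");cv2.imwrite("pics/w1.png",im[:,:,::-1])
Rm=cv2.Rodrigues(i["rvec"])[0];c=-Rm.T@i["tvec"].ravel()
print(o["position"],A,"cam",c,"tool",A.T@(c-o["position"]),"axis",Rm[2],o["moment"],o["q"])
print(proj("wrist",[[.598,.032,.19]],i))
E
```

```text
time: 1.85
position: [0.5889, 0.0521, 0.3036]
tool_rot: [-0.079, 0.707, 0.074, 0.699]
ft_force: [0.5, 0.5, 0.1]
grip_width: 0.0869
[0.58886694 0.05213965 0.30364234] [[-0.00993594 -0.21427367  0.97672313]
 [-0.00842634  0.97675461  0.21419486]
 [-0.99991513 -0.00610198 -0.01151052]] cam [0.51676503 0.03778573 0.45473358] tool [-0.15024107  0.00050733 -0.07523728] axis [ 0.26079861  0.05116087 -0.96403664] [ 0.03534391  0.02173982 -0.04402201] [-0.09583854  0.4143481   1.42621349 -0.00966512  1.31012723 -1.88001855]
[[292.20966441 204.9171715 ]]
```

View pics/w1.png

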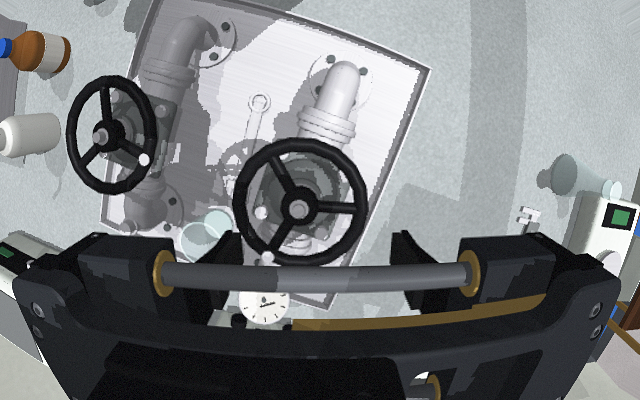

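Wrist view: the feed wheel's rim spans x 233–368 with its top at y 137. The hub is at (298,209) and the rivet at (268,258), next to the gauge. Next I'll fit the rim circle.

```bash
cat >> h.py <<'E'
def rim(n,img,c0,z=.19,i=None,dark=70,skip=()):
    """outer rim edge along world rays -> circle fit (centre, radius)"""
    from scipy.optimize import least_squares
    i=i or camera_info(n);g=img.astype(int).max(2);P=[]
    for a in np.radians(np.arange(0,360,4)):
        u=np.array([np.cos(a),np.sin(a),0]);rs=np.arange(.048,.076,.0004)
        pts=np.array([*c0,z])+rs[:,None]*u;px=proj(n,pts,i)
        v=cv2.remap(g.astype(np.float32),px[:,0].astype(np.float32),px[:,1].astype(np.float32),1).ravel()
        k=np.where(v<dark)[0]
        if len(k)<8: continue
        e=[j for j in range(10,len(v)-3) if v[j]<dark and v[j+1:j+4].min()>=dark]
        if e:P.append(pts[e[0]][:2])
    P=np.array(P);f=lambda p:np.hypot(*(P-p[:2]).T)-p[2]
    s=least_squares(f,[*c0,.0625],loss="soft_l1",f_scale=.001)
    return s.x,len(P),np.median(abs(f(s.x)))
E
python3 - <<'E'
from h import *
i=camera_info("wrist");im=cv2.imread("pics/w1.png")[:,:,::-1]
for d in(50,70,90):print(rim("wrist",im,(.598,.032),i=i,dark=d))
for uv in((233,204),(368,206),(300,137)):print(at("wrist",uv,.19,i))
c=at("wrist",(298,209),.203,i);r=at("wrist",(268,258),.1985,i);print("spindle",c,"rivet",r)
t=cv2.imread("pics/top0.png")[:,:,::-1]
for d in(60,80):print("top",rim("top",t,(.598,.032),dark=d))
print("rivet top",at("top",(321.4,160),.1965))
E
```

```text
(array([0.60006395, 0.03686818, 0.05905231]), 88, np.float64(0.0017841429355858474))
(array([0.59784182, 0.03832251, 0.06140827]), 88, np.float64(0.00035206204412314285))
(array([0.59797833, 0.03845121, 0.06173253]), 87, np.float64(0.000390268937132586))
[ 0.60838323 -0.02145993  0.19      ]
[0.58399281 0.09869657 0.19      ]
[0.53698239 0.02675944 0.19      ]
spindle [0.59599066 0.03787551 0.203     ] rivet [0.6500979  0.01977028 0.1985    ]
top (array([0.59690286, 0.03615862, 0.05896872]), 85, np.float64(0.0002777190360620657))
top (array([0.59698635, 0.03582774, 0.0606873 ]), 86, np.float64(0.00033335459542668464))
rivet top [0.64687629 0.01701439 0.1965    ]
```

```bash
python3 -m inch '[[[0,-2.4,0.1,0.02,0.37],[0,-2.4,0.1,0,0.37],[0,-2.4,0.1,0,0.37],[0,0,0,0,0.37],[2,0,0,0,0.37],[2,0,0,0,0.37],[1,0,0,0,0.37],[0,0,0,0,0.37]]]'
cat >> h.py <<'E'
H=np.array([.597,.037])
def st(tz=.185):
    o,A=axes();p=o["position"];d=p[:2]-H;r=np.hypot(*d);al=np.degrees(np.arctan2(d[1],d[0]))
    psi=np.degrees(np.arctan2(A[1,1],A[0,1]))
    F=o["ft_force"];M=o["moment"][2]
    print("t %.2f pos %s r %.1f al %.1f psi %.1f (psi-al-180 %.1f) q6 %.2f w %.1f"%(o["time"],np.round(p*1e3,1),r*1e3,al,psi,(psi-al+0)%360-180,o["q"][5],o["grip_width"]*1e3))
    print("F",np.round(F,1),"Mz %.2f torque about hub %.2f"%(M,M+d[0]*F[1]-d[1]*F[0]),"tilt",np.round(A[:2,0],3))
    return o,A
def go(al,r=.056,tz=.185):
    o,A=axes();a=np.radians(al);t=np.array([*(H+r*np.array([np.cos(a),np.sin(a)])),tz])
    print("to al",al,"tool cm",np.round(A.T@(t-o["position"])*100,2))
E
python3 -c "
from h import *
st();go(-79.5)"
```

```text
time: 2.57
position: [0.6027, -0.015, 0.2522]
tool_rot: [-0.063, 0.709, 0.06, 0.7]
ft_force: [-0.6, -0.4, 0.2]
grip_width: 0.0418
t 2.57 pos [602.7 -15.  252.2] r 52.4 al -83.7 psi 100.0 (psi-al-180 3.7) q6 -1.95 w 41.8
F [-0.6 -0.4  0.2] Mz -0.00 torque about hub -0.04 tilt [-0.012 -0.006]
to al -79.5 tool cm [ 6.72 -0.35  0.48]
```

```bash
python3 -m inch '[[[1.2,-0.4,0.5,0,0.37],[1.2,0,0,0,0.37],[1,0,0,0,0.37],[0,0,0,0,0.37],[0,0,0,0,0.37]]]'
python3 - <<'E'
from h import *
st();go(-79.5);i=camera_info("wrist");im=camera("wrist")
b=cv2.resize(im[120:340,180:460],None,fx=2.5,fy=2.5)[:,:,::-1];cv2.imwrite("pics/w2.png",b)
print(rim("wrist",im,H,i=i))
E
```

```text
time: 2.98
position: [0.6097, -0.0162, 0.2172]
tool_rot: [-0.063, 0.708, 0.06, 0.701]
ft_force: [0.2, 0.3, 0.5]
grip_width: 0.0326
t 2.98 pos [609.7 -16.2 217.2] r 54.7 al -76.6 psi 100.0 (psi-al-180 -3.4) q6 -1.95 w 32.6
F [0.2 0.3 0.5] Mz 0.02 torque about hub 0.03 tilt [-0.01  -0.006]
to al -79.5 tool cm [ 3.22 -0.12 -0.25]
(array([0.59878663, 0.03845749, 0.06209073]), 76, np.float64(0.0004611510304850762))
```

View pics/w2.png

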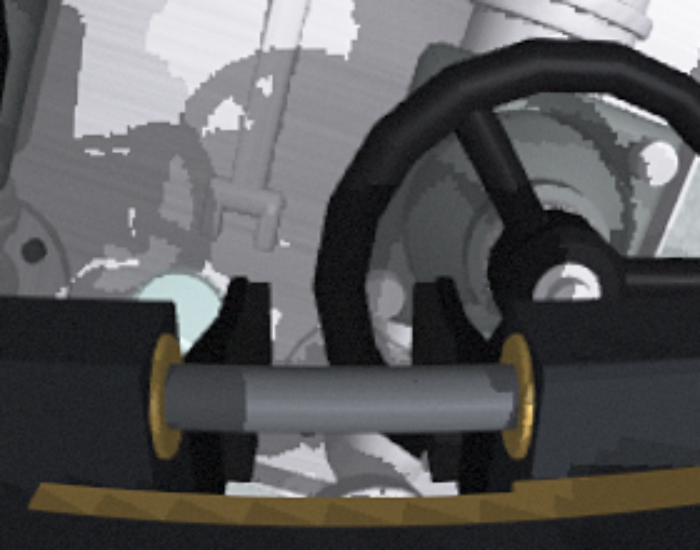

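The pads straddle the rim (pads at x 270 and 413, rim at about 345), and the inner finger clears the hub and spokes. Descending and gripping lightly.

```bash
python3 -m inch '[[[1.3,-0.1,-0.3,0,0.37],[1.3,0,0,0,0.37],[0.6,0,0,0,0.37],[0,0,0,0,0.37]]]' 12 && python3 -c "
from h import *
st();go(-79.5)" && python3 -m inch '[[[0,0,0,0,0],[0,0,0,0,0],[0,0,0,0,0],[0,0,0,0,0],[0,0,0,0,0]]]' 12; python3 -c "
from h import *
st()"
```

```text
time: 3.37
position: [0.6093, -0.0182, 0.1878]
tool_rot: [-0.064, 0.705, 0.059, 0.703]
ft_force: [-0.5, -0.5, -0.2]
grip_width: 0.0321
t 3.37 pos [609.3 -18.2 187.8] r 56.5 al -77.4 psi 100.0 (psi-al-180 -2.6) q6 -1.95 w 32.1
F [-0.5 -0.5 -0.2] Mz 0.00 torque about hub -0.03 tilt [-0.002 -0.008]
to al -79.5 tool cm [ 0.28  0.05 -0.21]
time: 3.78
position: [0.6099, -0.016, 0.1898]
tool_rot: [-0.063, 0.705, 0.06, 0.704]
ft_force: [0.1, -2.4, -1.9]
grip_width: 0.0139
t 3.78 pos [609.9 -16.  189.8] r 54.6 al -76.3 psi 100.0 (psi-al-180 -3.7) q6 -1.95 w 13.9
F [ 0.1 -2.4 -1.9] Mz 0.10 torque about hub 0.08 tilt [-0.    -0.004]
```

```bash
sed -i 's/^H=.*/H=np.array([.598,.0385])/' h.py; python3 -m inch '[[[0.1,0.02,-0.45,0.08,0],[0.1,0.02,-0.45,0.08,0],[0.1,0.02,-0.45,0.08,0],[0.1,0.02,-0.45,0.08,0]]]'; python3 -c "
from h import *
st()"
```

```text
time: 4.12
position: [0.5954, -0.0175, 0.189]
tool_rot: [0.051, 0.702, -0.057, 0.708]
ft_force: [-0.3, 0.2, 2.7]
grip_width: 0.0144
t 4.12 pos [595.4 -17.5 189. ] r 56.0 al -92.7 psi 81.2 (psi-al-180 -6.1) q6 -1.63 w 14.4
F [-0.3  0.2  2.7] Mz 0.26 torque about hub 0.24 tilt [ 0.009 -0.009]
```

```bash
python3 -m inch '[[[0.1,0.02,-0.47,0.06,0],[0,0.02,-0.47,0.06,0],[0,0.02,-0.47,0.06,0],[0,0.02,-0.47,0.06,0],[0,0.02,-0.47,0.07,0],[0,0.02,-0.47,0.07,0]]]'; python3 -c "
from h import *
st()"
```

```text
time: 4.62
position: [0.5719, -0.0111, 0.1898]
tool_rot: [0.187, 0.672, -0.196, 0.689]
ft_force: [0.8, -0.7, -4.5]
grip_width: 0.0141
t 4.62 pos [571.9 -11.1 189.8] r 56.1 al -117.7 psi 58.6 (psi-al-180 -3.7) q6 -1.22 w 14.1
F [ 0.8 -0.7 -4.5] Mz 0.14 torque about hub 0.19 tilt [ 0.019 -0.018]
```

```bash
python3 -m inch '[[[0,0.03,-0.56,0.09,0],[0,0.03,-0.56,0.09,0],[0,0.03,-0.56,0.09,0],[0,0.03,-0.56,0.09,0],[0,0.03,-0.56,0.09,0],[0,0.03,-0.56,0.09,0],[0,0.03,-0.56,0.09,0],[0,0.03,-0.56,0.09,0]]]'; python3 -c "
from h import *
st()"
```

```text
time: 5.28
position: [0.5459, 0.0185, 0.1895]
tool_rot: [0.423, 0.55, -0.431, 0.576]
ft_force: [-0.0, -1.0, -1.5]
grip_width: 0.0143
t 5.28 pos [545.9  18.5 189.5] r 55.8 al -159.0 psi 15.7 (psi-al-180 -5.4) q6 -0.41 w 14.3
F [-0.  -1.  -1.5] Mz 0.17 torque about hub 0.22 tilt [ 0.022 -0.032]
```

```bash
python3 -m inch '[[[0,0.03,-0.54,0.07,0],[0,0.03,-0.54,0.08,0],[0,0.03,-0.54,0.08,0],[0,0.02,-0.35,0.05,0],[0,0.02,-0.35,0.05,0],[0,0.02,-0.35,0.05,0]]]'; python3 -c "
from h import *
st()"
```

```text
time: 5.78
position: [0.5426, 0.0413, 0.1897]
tool_rot: [-0.524, -0.453, 0.534, -0.484]
ft_force: [-0.7, -1.6, -2.3]
grip_width: 0.0136
t 5.78 pos [542.6  41.3 189.7] r 55.5 al 177.1 psi -7.0 (psi-al-180 -4.1) q6 0.04 w 13.6
F [-0.7 -1.6 -2.3] Mz 0.15 torque about hub 0.24 tilt [ 0.019 -0.043]
```

```bash
python3 -m inch '[[[0,0.02,-0.3,0.04,0],[0,0.02,-0.3,0.04,0],[0,0.02,-0.3,0.04,0],[0,0.02,-0.3,0.04,0],[0,0.02,-0.3,0.04,0],[0,0.02,-0.3,0.04,0]]]'; python3 -c "
from h import *
st()"
```

```text
time: 6.28
position: [0.5452, 0.0548, 0.1896]
tool_rot: [-0.576, -0.382, 0.59, -0.417]
ft_force: [-1.3, -0.7, -1.3]
grip_width: 0.0136
t 6.28 pos [545.2  54.8 189.6] r 55.3 al 162.8 psi -21.1 (psi-al-180 -4.0) q6 0.33 w 13.6
F [-1.3 -0.7 -1.3] Mz 0.13 torque about hub 0.19 tilt [ 0.012 -0.053]
```

```bash
python3 -m inch '[[[0,0.01,-0.33,0.045,0],[0,0.01,-0.33,0.045,0],[0,0.01,-0.33,0.045,0],[0,0.01,-0.33,0.045,0],[0,0.01,-0.33,0.045,0],[0,0.01,-0.33,0.045,0]]]'; python3 -c "
from h import *
st()"; python3 -m inch '[[[0,0.01,-0.33,0.045,0],[0,0.01,-0.33,0.045,0],[0,0.01,-0.33,0.045,0],[0,0.01,-0.33,0.045,0],[0,0.01,-0.33,0.045,0],[0,0.01,-0.33,0.045,0]]]'; python3 -c "
from h import *
st()"
```

```text
time: 6.78
position: [0.552, 0.0687, 0.1896]
tool_rot: [-0.625, -0.294, 0.641, -0.335]
ft_force: [-1.1, -1.4, -1.6]
grip_width: 0.014
t 6.78 pos [552.   68.7 189.6] r 55.0 al 146.7 psi -37.1 (psi-al-180 -3.8) q6 0.64 w 14.0
F [-1.1 -1.4 -1.6] Mz 0.13 torque about hub 0.23 tilt [ 0.005 -0.061]
time: 7.28
position: [0.5601, 0.0779, 0.1893]
tool_rot: [-0.658, -0.2, 0.682, -0.247]
ft_force: [-5.4, -6.9, 0.7]
grip_width: 0.0142
t 7.28 pos [560.1  77.9 189.3] r 54.7 al 133.9 psi -53.0 (psi-al-180 -6.9) q6 0.95 w 14.2
F [-5.4 -6.9  0.7] Mz 0.11 torque about hub 0.59 tilt [-0.011 -0.073]
```

```bash
python3 -m inch '[[[0,0,-0.25,0.01,0]]]'; python3 -c "
from h import *
st()"; python3 -m inch '[[[0,0,-0.25,0.0,0]]]'; python3 -c "
from h import *
st()"
```

```text
time: 7.37
position: [0.5601, 0.0779, 0.1892]
tool_rot: [-0.657, -0.196, 0.685, -0.244]
ft_force: [-2.9, -3.5, 2.6]
grip_width: 0.0148
t 7.37 pos [560.1  77.9 189.2] r 54.7 al 133.9 psi -53.6 (psi-al-180 -7.5) q6 0.96 w 14.8
F [-2.9 -3.5  2.6] Mz 0.16 torque about hub 0.40 tilt [-0.016 -0.077]
time: 7.45
position: [0.5602, 0.0779, 0.1891]
tool_rot: [-0.655, -0.196, 0.687, -0.245]
ft_force: [-4.7, -3.3, 2.0]
grip_width: 0.0147
t 7.45 pos [560.2  77.9 189.1] r 54.6 al 133.8 psi -53.5 (psi-al-180 -7.3) q6 0.97 w 14.7
F [-4.7 -3.3  2. ] Mz 0.19 torque about hub 0.50 tilt [-0.021 -0.08 ]
```

```bash
python3 -m inch '[[[0,0,-0.35,0.0,0]]]'; python3 -c "
from h import *
o,A=st();i=camera_info('wrist');im=camera('wrist');cv2.imwrite('pics/w3.png',im[:,:,::-1])
print(proj('wrist',[[*H,.198]],i))"
```

```text
time: 7.53
position: [0.5603, 0.0781, 0.189]
tool_rot: [-0.652, -0.196, 0.69, -0.246]
ft_force: [-5.2, -5.1, 1.9]
grip_width: 0.0146
t 7.53 pos [560.3  78.1 189. ] r 54.7 al 133.6 psi -53.4 (psi-al-180 -7.0) q6 0.97 w 14.6
F [-5.2 -5.1  1.9] Mz 0.03 torque about hub 0.43 tilt [-0.028 -0.085]
[[418.87217978 251.99746484]]
```

View pics/w3.png

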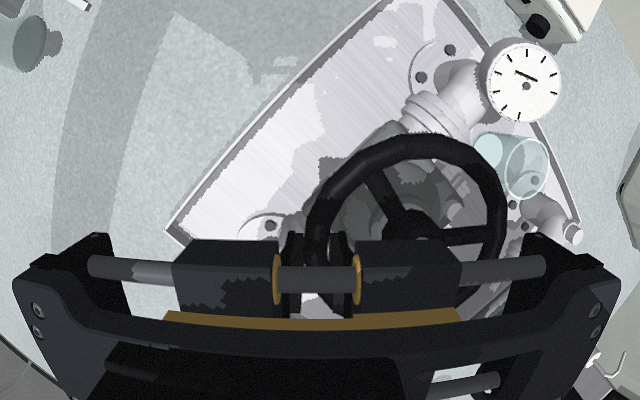

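Run:
```python
from h import *
i=camera_info("wrist")
for uv in((366,172),(380,190),(485,236),(460,238)):
    p=at("wrist",uv,.19,i)[:2]-H;print(uv,p*1e3,np.degrees(np.arctan2(p[1],p[0])))
im=camera("wrist");print(rim("wrist",im,H,i=i))
for a in(-168,-48,72):print(a,proj("wrist",[[*(H+.056*np.array([np.cos(np.radians(a)),np.sin(np.radians(a))])),.1965]],i))
```

```text
(366, 172) [15.56238084 49.19545675] 72.44587003973542
(380, 190) [12.63758682 37.44738788] 71.35170652974877
(485, 236) [ 30.24862202 -36.19548878] -50.1144472436672
(460, 238) [ 19.41362237 -21.73957178] -48.23487530985848
(array([0.59806832, 0.03799985, 0.06221779]), 72, np.float64(0.0005339332789572153))
-168 [[368.09739697 324.47158364]]
-48 [[502.61181203 236.01490516]]
72 [[364.55278394 167.76155137]]
```

```bash
python3 -m inch '[[[0,0,0,0,0.37],[0,0,0,0,0.37],[0,0,0,0,0.37],[0,0,0,0,0.37],[-1.5,0,0,0,0.37],[-1.5,0,0,0,0.37],[-1.5,0,0,0,0.37],[0,0,0,0,0.37]]]'; python3 -c "
from h import *
st()"; python3 -m inch '[[[0,0,0,0.12,0.37],[0,0,0,0.12,0.37],[0,0,0,0.12,0.37],[0,0,0,0.12,0.37],[0,0,0,0.12,0.37],[0,0,0,0.12,0.37],[0,0,0,0.12,0.37],[0,0,0,0.12,0.37]]]';python3 -m inch '[[[0,0,0,0.12,0.37],[0,0,0,0.12,0.37],[0,0,0,0.12,0.37],[0,0,0,0.12,0.37],[0,0,0,0.12,0.37],[0,0,0,0.12,0.37],[0,0,0,0,0.37]]]'; python3 -c "
from h import *
st();go(30,tz=.23)"
```

```text
time: 8.3
position: [0.5634, 0.0814, 0.2366]
tool_rot: [-0.654, -0.195, 0.688, -0.247]
ft_force: [0.3, 0.2, 0.9]
grip_width: 0.0321
t 8.30 pos [563.4  81.4 236.6] r 55.1 al 128.8 psi -53.5 (psi-al-180 -2.3) q6 0.97 w 32.1
F [0.3 0.2 0.9] Mz 0.05 torque about hub 0.03 tilt [-0.024 -0.085]
time: 8.97
position: [0.5643, 0.0824, 0.2336]
tool_rot: [-0.693, 0.158, 0.697, 0.097]
ft_force: [0.6, -0.2, -1.1]
grip_width: 0.0326
time: 9.55
position: [0.5636, 0.0829, 0.2283]
tool_rot: [0.608, -0.403, -0.591, -0.344]
ft_force: [0.0, -1.0, -0.5]
grip_width: 0.032
t 9.55 pos [563.6  82.9 228.3] r 56.2 al 127.8 psi -154.0 (psi-al-180 -101.7) q6 2.72 w 32.0
F [ 0.  -1.  -0.5] Mz -0.01 torque about hub 0.02 tilt [-0.023 -0.083]
to al 30 tool cm [-0.22 -6.71 -5.14]
```

```bash
python3 -m inch '[[[-0.3,-2.4,-1.8,0,0.37],[-0.3,-2.4,-1.8,0,0.37],[-0.2,-2.4,-1.8,0,0.37],[0,0,0,0,0.37],[0,0,0,0,0.37]]]'; python3 -c "
from h import *
st();go(28,tz=.185)"
```

```text
time: 9.97
position: [0.6515, 0.0674, 0.2308]
tool_rot: [0.609, -0.399, -0.597, -0.338]
ft_force: [-1.8, 0.1, -0.0]
grip_width: 0.0326
t 9.97 pos [651.5  67.4 230.8] r 60.8 al 28.4 psi -153.0 (psi-al-180 -1.4) q6 2.67 w 32.6
F [-1.8  0.1 -0. ] Mz 0.04 torque about hub 0.10 tilt [-0.031 -0.082]
to al 28 tool cm [4.6  0.18 0.22]
```

```bash
python3 -m inch '[[[1.5,0.1,0.1,0,0.37],[1.5,0.1,0.1,0,0.37],[1.4,0,0,0,0.37],[0,0,0,0,0.37],[0,0,0,0,0.37]]]' 14; python3 -c "
from h import *
st();go(28)"
```

```text
time: 10.38
position: [0.6445, 0.0654, 0.1843]
tool_rot: [0.61, -0.396, -0.6, -0.334]
ft_force: [0.5, 0.6, 1.3]
grip_width: 0.0322
t 10.38 pos [644.5  65.4 184.3] r 53.7 al 30.1 psi -152.4 (psi-al-180 -2.4) q6 2.66 w 32.2
F [0.5 0.6 1.3] Mz -0.01 torque about hub 0.01 tilt [-0.033 -0.082]
to al 28 tool cm [-0.07 -0.23 -0.2 ]
```

```bash
python3 -m inch '[[[0,-0.2,0,0,0],[0,0,0,0,0],[0,0,0,0,0],[0,0,0,0,0],[0,0,0,0,0]]]' 14; python3 -c "
from h import *
st()"; python3 -m inch '[[[0,0.02,0.5,-0.08,0],[0,0.02,0.5,-0.08,0],[0,0.02,0.5,-0.08,0],[0,0.02,0.5,-0.08,0],[0,0.02,0.5,-0.08,0],[0,0.02,0.5,-0.08,0]]]'; python3 -c "
from h import *
st()"
```

```text
time: 10.8
position: [0.6442, 0.0663, 0.186]
tool_rot: [0.61, -0.396, -0.601, -0.332]
ft_force: [0.3, -0.0, -2.4]
grip_width: 0.0141
t 10.80 pos [644.2  66.3 186. ] r 53.9 al 31.0 psi -152.2 (psi-al-180 -3.2) q6 2.66 w 14.1
F [ 0.3 -0.  -2.4] Mz 0.14 torque about hub 0.14 tilt [-0.036 -0.084]
time: 11.3
position: [0.6294, 0.0823, 0.186]
tool_rot: [0.678, -0.238, -0.675, -0.17]
ft_force: [1.2, -1.2, -2.2]
grip_width: 0.0133
t 11.30 pos [629.4  82.3 186. ] r 53.9 al 54.4 psi -123.6 (psi-al-180 2.0) q6 2.20 w 13.3
F [ 1.2 -1.2 -2.2] Mz -0.16 torque about hub -0.25 tilt [-0.023 -0.093]
```

```bash
python3 -m inch '[[[0,0.03,0.6,-0.075,0],[0,0.03,0.6,-0.075,0],[0,0.03,0.6,-0.075,0],[0,0.03,0.6,-0.075,0],[0,0.03,0.6,-0.075,0],[0,0.03,0.6,-0.075,0],[0,0.03,0.6,-0.075,0],[0,0.03,0.6,-0.075,0]]]'; python3 -c "
from h import *
st()"; python3 -m inch '[[[0,0.03,0.6,-0.085,0],[0,0.03,0.6,-0.085,0],[0,0.03,0.6,-0.085,0],[0,0.03,0.6,-0.085,0],[0,0.03,0.6,-0.085,0],[0,0.03,0.6,-0.085,0],[0,0.03,0.6,-0.085,0],[0,0.03,0.6,-0.085,0]]]'; python3 -c "
from h import *
st()"
```

```text
time: 11.97
position: [0.5959, 0.0924, 0.1866]
tool_rot: [0.709, -0.019, -0.703, 0.049]
ft_force: [2.1, -1.1, -4.7]
grip_width: 0.0135
t 11.97 pos [595.9  92.4 186.6] r 53.9 al 92.2 psi -87.6 (psi-al-180 0.2) q6 1.60 w 13.5
F [ 2.1 -1.1 -4.7] Mz -0.03 torque about hub -0.14 tilt [ 0.011 -0.095]
time: 12.63
position: [0.5612, 0.0784, 0.187]
tool_rot: [0.659, 0.227, -0.656, 0.291]
ft_force: [2.5, 1.4, -6.2]
grip_width: 0.0131
t 12.63 pos [561.2  78.4 187. ] r 54.3 al 132.7 psi -46.9 (psi-al-180 0.4) q6 0.86 w 13.1
F [ 2.5  1.4 -6.2] Mz 0.00 torque about hub -0.15 tilt [ 0.037 -0.082]
```

```bash
python3 -m inch '[[[0.05,0.03,0.6,-0.085,0],[0.05,0.03,0.6,-0.085,0],[0.05,0.03,0.6,-0.085,0],[0.05,0.03,0.6,-0.085,0],[0.05,0.03,0.6,-0.085,0],[0.05,0.03,0.6,-0.085,0],[0.05,0.03,0.6,-0.085,0],[0.05,0.03,0.6,-0.085,0]]]'; python3 -c "
from h import *
st()"; python3 -m inch '[[[0,0.03,0.6,-0.085,0],[0,0.03,0.6,-0.085,0],[0,0.03,0.6,-0.085,0],[0,0.03,0.6,-0.085,0],[0,0.03,0.6,-0.085,0],[0,0.03,0.6,-0.085,0],[0,0.03,0.6,-0.085,0],[0,0.03,0.6,-0.085,0]]]'; python3 -c "
from h import *
st()"
```

```text
time: 13.3
position: [0.5432, 0.045, 0.1868]
tool_rot: [-0.527, -0.442, 0.528, -0.498]
ft_force: [0.6, 4.4, -2.8]
grip_width: 0.0131
t 13.30 pos [543.2  45.  186.8] r 55.1 al 173.2 psi -6.5 (psi-al-180 0.3) q6 0.06 w 13.1
F [ 0.6  4.4 -2.8] Mz 0.01 torque about hub -0.23 tilt [ 0.051 -0.061]
time: 13.97
position: [0.5509, 0.0085, 0.1872]
tool_rot: [0.329, 0.603, -0.337, 0.644]
ft_force: [-1.8, 2.8, -2.1]
grip_width: 0.0139
t 13.97 pos [550.9   8.5 187.2] r 55.8 al -147.5 psi 33.9 (psi-al-180 1.4) q6 -0.74 w 13.9
F [-1.8  2.8 -2.1] Mz -0.08 torque about hub -0.27 tilt [ 0.046 -0.037]
```

```bash
python3 -m inch '[[[0,0.03,0.6,-0.085,0],[0,0.03,0.6,-0.085,0],[0,0.03,0.6,-0.085,0],[0,0.03,0.6,-0.085,0],[0,0.03,0.6,-0.085,0],[0,0.03,0.6,-0.085,0],[0,0.03,0.6,-0.085,0],[0,0.03,0.6,-0.085,0]]]'; python3 -m inch '[[[0,0.03,0.6,-0.08,0],[0,0.03,0.6,-0.08,0],[0,0.03,0.6,-0.08,0],[0,0.03,0.6,-0.08,0],[0,0.03,0.6,-0.08,0],[0,0.03,0.6,-0.08,0],[0,0,0,0,0]]]'; python3 -c "
from h import *
st()
i=camera_info('wrist');im=camera('wrist');cv2.imwrite('pics/w4.png',im[:,:,::-1])
for a in range(-160,181,20):print(a,proj('wrist',[[*(H+.056*np.array([np.cos(np.radians(a)),np.sin(np.radians(a))])),.1965]],i).round())"
```

```text
time: 14.63
position: [0.5803, -0.0146, 0.1871]
tool_rot: [0.089, 0.691, -0.103, 0.71]
ft_force: [-3.0, -0.2, -1.5]
grip_width: 0.0132
time: 15.22
position: [0.6095, -0.0163, 0.1869]
tool_rot: [-0.09, 0.702, 0.073, 0.703]
ft_force: [1.5, 0.6, -1.1]
grip_width: 0.0131
t 15.22 pos [609.5 -16.3 186.9] r 56.0 al -78.2 psi 103.3 (psi-al-180 1.4) q6 -1.99 w 13.1
F [ 1.5  0.6 -1.1] Mz -0.02 torque about hub 0.07 tilt [ 0.004 -0.023]
-160 [[419. 160.]]
-140 [[381. 171.]]
-120 [[347. 195.]]
-100 [[324. 227.]]
-80 [[315. 262.]]
-60 [[319. 293.]]
-40 [[335. 319.]]
-20 [[358. 336.]]
0 [[386. 344.]]
20 [[416. 343.]]
40 [[446. 334.]]
60 [[472. 317.]]
80 [[493. 293.]]
100 [[506. 265.]]
120 [[510. 235.]]
140 [[503. 205.]]
160 [[485. 180.]]
180 [[456. 164.]]
```

View pics/w4.png

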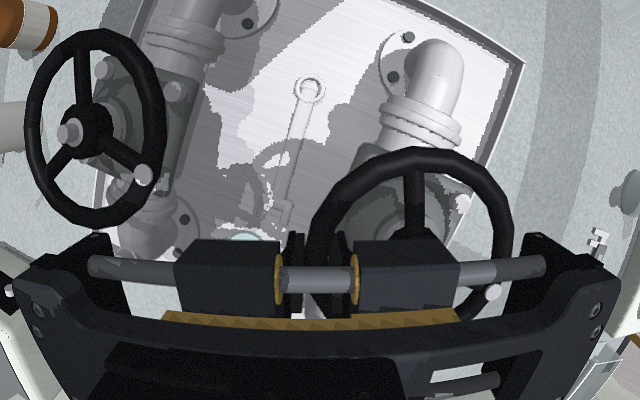

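Rivet at (492,292), which is about 81°, with one spoke near −158°. That is roughly 250° of opening, so about 20° remains.

```bash
python3 -m inch '[[[0,0.03,0.6,-0.08,0],[0,0.03,0.6,-0.08,0],[0,0.03,0.6,-0.08,0],[0,0.02,0.5,-0.07,0],[0,0,0,0,0]]]'; python3 -c "
from h import *
st()
i=camera_info('wrist');im=camera('wrist');cv2.imwrite('pics/w5.png',cv2.resize(im[100:360,280:560],None,fx=2.5,fy=2.5)[:,:,::-1])
for a in range(90,115,4):print(a,(proj('wrist',[[*(H+.056*np.array([np.cos(np.radians(a)),np.sin(np.radians(a))])),.1965]],i).round()-[280,100])*2.5)"
```

```text
time: 15.68
position: [0.6255, -0.01, 0.1868]
tool_rot: [-0.198, 0.686, 0.18, 0.676]
ft_force: [1.3, 0.8, -2.3]
grip_width: 0.0132
t 15.68 pos [625.5 -10.  186.8] r 55.8 al -60.4 psi 121.1 (psi-al-180 1.5) q6 -2.28 w 13.2
F [ 1.3  0.8 -2.3] Mz 0.02 torque about hub 0.11 tilt [-0.006 -0.028]
90 [[515.  507.5]]
94 [[525. 495.]]
98 [[535.  482.5]]
102 [[542.5 470. ]]
106 [[550. 455.]]
110 [[555. 440.]]
114 [[562.5 427.5]]
```

View pics/w5.png

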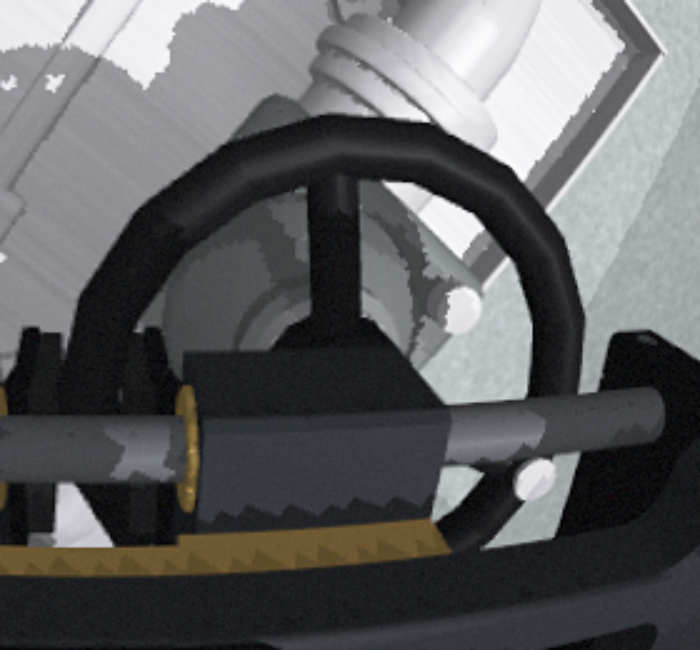

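```bash
python3 -m inch '[[[0,0.01,0.28,-0.03,0],[0,0,0,0,0]]]'; python3 -c "
from h import *
st()"; python3 -m inch '[[[0,0,0,0,0.37],[0,0,0,0,0.37],[0,0,0,0,0.37],[0,0,0,0,0.37],[-2,0,0,0,0.37],[-3,0,0,0,0.37],[-3,0,0,0,0.37],[-2,0,0,0,0.37]]]'; python3 -m inch '[[[-2,-2,-3,0,0.37],[-2,-2,-3,0,0.37],[-1,-2,-3,0,0.37],[0,-2,-3,0,0.37],[0,-2,-3,0,0.37],[0,0,0,0,0.37]]]'; python3 -c "
from h import *
st()
for n in('wrist','top'):
    i=camera_info(n);im=camera(n);cv2.imwrite(f'pics/{n}6.png',im[:,:,::-1])
    print(n,rim(n,im,H,i=i),proj(n,[[*H,.198]],i))
    for a in(-19.5,94,98,102,106):print(a,proj(n,[[*(H+.056*np.array([np.cos(np.radians(a)),np.sin(np.radians(a))])),.1965]],i).round(1))
a=cv2.imread('pics/wrist6.png');b=cv2.imread('pics/top6.png')[120:240,260:420]
cv2.imwrite('pics/f6.png',np.vstack([cv2.resize(a,(640,400)),cv2.resize(b,None,fx=1.66,fy=1.66)[:,:265]]) if 0 else np.hstack([a,np.pad(cv2.resize(b,(160,120)),((0,280),(0,0),(0,0)))]))
cv2.imwrite('pics/t6.png',cv2.resize(b,None,fx=5,fy=5,interpolation=cv2.INTER_CUBIC))"
```

```text
time: 15.9
position: [0.627, -0.0092, 0.1868]
tool_rot: [-0.207, 0.684, 0.189, 0.673]
ft_force: [0.6, 0.6, -1.4]
grip_width: 0.0136
t 15.90 pos [627.   -9.2 186.8] r 55.8 al -58.7 psi 122.6 (psi-al-180 1.3) q6 -2.30 w 13.6
F [ 0.6  0.6 -1.4] Mz 0.06 torque about hub 0.11 tilt [-0.007 -0.029]
time: 16.57
position: [0.6264, -0.0047, 0.2856]
tool_rot: [-0.203, 0.686, 0.189, 0.673]
ft_force: [0.1, -1.2, 0.2]
grip_width: 0.0317
time: 17.07
position: [0.5574, -0.1716, 0.352]
tool_rot: [-0.211, 0.678, 0.187, 0.679]
ft_force: [0.2, 0.3, -0.4]
grip_width: 0.0323
t 17.07 pos [ 557.4 -171.6  352. ] r 213.9 al -100.9 psi 122.7 (psi-al-180 43.6) q6 -2.61 w 32.3
F [ 0.2  0.3 -0.4] Mz -0.04 torque about hub -0.00 tilt [ 0.01  -0.032]
wrist (array([0.59006185, 0.02889411, 0.06491623]), 17, np.float64(0.0015242244671449384)) [[444.03511273 305.91169008]]
-19.5 [[406.5 328.8]]
94 [[472.8 318.6]]
98 [[474.5 316.4]]
102 [[476.1 314.1]]
106 [[477.6 311.8]]
top (array([0.59712285, 0.03616528, 0.0594719 ]), 85, np.float64(0.0003081264062392772)) [[314.36209179 177.08130434]]
-19.5 [[320.4 158.7]]
94 [[294.9 179.1]]
98 [[295.  180.4]]
102 [[295.3 181.8]]
106 [[295.7 183.1]]
```

View pics/wrist6.png

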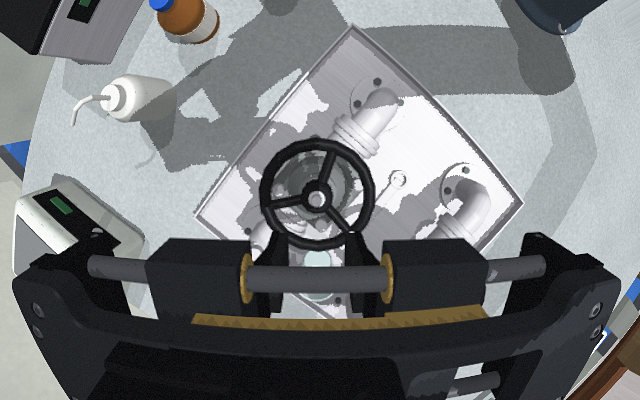

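View pics/t6.png

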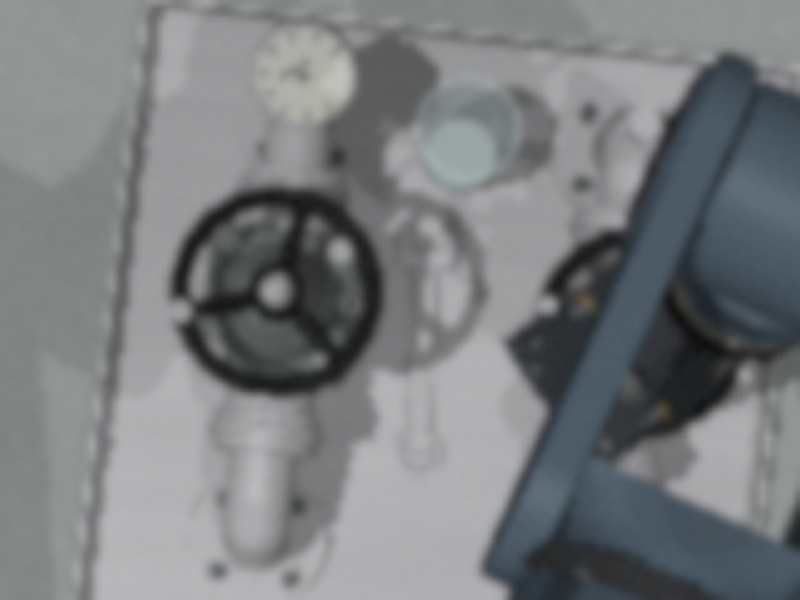

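```bash
python3 -c "
from rig import robot
print(robot.hand_in())"
```

```text
the job is handed in; nothing more can be done
None
```

I closed the feed valve (the left one, on the gauge line) onto its seat, then opened it about three quarters of a turn and let go. The job is handed in, at about 17 s of the 70 s allowed.

- **Closing:** I gripped the rim lightly at 12 N and turned the wheel clockwise about 148°, or 0.41 turn. There it stopped dead. The torque rose from about 0.22 N m to a peak reading of 0.59 N m, and three short further pushes moved it less than 0.5 mm. The spokes in the wrist camera put the rivet at about −168°.
- **Opening:** I let go, took a new grip and turned the wheel anticlockwise. By the arm's position the turn was 270°. The final top view puts the rivet at 101–102° against a target of 102°, which makes about 269–270°. A wrist view just before the last 2° nudge suggested about 2° less than the arm's reading, so the error is probably 1–3°.
- **Surroundings:** The other valve's rivet is where it was at the start. The beaker and spanner look unmoved, and the amber and wash bottles were still standing in the last wrist view. I did not look at the flask, calipers and sample jar again at the end. The gripper ended well clear of everything.

One thing went less cleanly. The gripper had leaned about 5° by the time the valve was seated, but the lean had eased to under 2° by release. It caused no contact or slipping that I could see.

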